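Square a hardness test block on a base plate with an engineer's square

ROBOT

A 7-joint arm with a two-finger parallel gripper is mounted at the origin on a cart in front of the work surface, level with it; the furniture and walls round the work are solid. World frame = base frame: x ahead of the robot, y to its left, z up, the work surface at z = 0. Lengths are in m, angles in degrees, forces in N, time in s.
With the tool pointing down it reaches from about 0.425 to 0.925 m from the base axis. Payload 6.8 kg.
Tool frame: the origin (TCP) lies on the centre line of the jaws, within the pads' length; the fingertips stand ahead of it and the grasp point (between the pads) lies 8 mm behind it (manip.tip_reach is the y of the fingertips in the tool frame, in m); y points along the fingers, z is the direction in which the jaws open and shut, and the axes are right-handed (so a half turn about y gives the same grasp; the last joint's range is limited). The gripper opens to 85 mm and grips with 20 to 120 N. Pads are 22 mm wide; open, the fingers measure 114 mm over their backs; the gripper's body (76 mm by 85 mm) begins 54 mm behind the grasp point. The pads swing forward as they close: fully open they stand 13 mm farther back than shut.
Start: joints at [-70.651, 27.33, 1.283, 89.118, -0.659, 63.558, -4.761], TCP at [0.291, 0.609, 0.242] pointing down, gripper open.
Joint ranges: [-169.35, 169.35], [-19.33, 120.38], [-80.79, 83.38], [13.8, 139.57], [-78.32, 258.32], [9.67, 109.79], [-169.56, 169.56]. Speed limits (degrees/s): [136.94, 136.94, 180, 180, 180, 180, 180].

INTERFACE

Orientations are given as a 3x3 rotation matrix whose columns are the frame's x, y, z axes.
In Python, from workcell import manip, eyes gives the robot as it stands.
- The arm moves only by the tool step_arm, never from a script. Its arguments are lists of equal length, an entry for each row: "slide": the shift along the tool's x, y, z in cm, a list of three; "twist": the turn about the tool's y in degrees; "claw": the gripper's target within -1 to 1 (shut at 1, half-way at 0, fully open at -1). In form: {"slide": [[dx, dy, dz], ...], "twist": [twist, ...], "claw": [claw, ...]}. A call has 1 to 10 rows; each row is the pose to reach, as a shift and turn from the pose commanded when the call began, along the tool's axes at that moment; what a row does not reach only later rows make up. A row lasts 1/10 s, in which the tool goes at most 50 mm and 8.59 degrees, less where a joint would pass 70% of its speed; a pose out of reach is approached as far as the arm can. A call with a gripper value outside its range is refused whole. The fingers move at their own pace and stop on an object; "squeeze" is the grip in N (left out, the last holds). Time passes only in rows, so rows that repeat a pose let the fingers close. It gives the time, the measured TCP pose, the force and the opening at its end, in the units of the state.
- manip.get_state(): the state, without advancing time (a new reading comes with each control period).
- eyes.grab_frame(name): name is "scene" or "top" or "wrist"; returns the picture (384x512x3 uint8, red, green, blue); there is no depth.
- eyes.camera_model(name): a dict with "camera_matrix" (3x3 intrinsics, pixels), "eye" and "attitude" of the camera in the world; the wrist camera has in their place "mount" (4x4, takes a point from camera to tool coordinates, whose origin is the TCP and whose axes are the tool frame's). Camera axes: x right, y up, looking along -z (the intrinsics and any distortion apply to the point x, -y, -z); pixel columns grow to the right and rows downward; lengths in m; the calibration is good to about 2 mm. A picture is of the moment at which its call begins: read the wrist's pose just before it. camera_model takes no time and is no camera call.
- manip.hand_in(): hands the job in, once; it reports no verdict.
The state is a dict: "clock": time; "joint_positions": joint angles; "qd": joint speeds; "effort": joint torques, N m; "ee_pos": TCP position; "tool_rot": TCP orientation; "wrist_force": force on the tool from outside, world axes, zero at the start; "wrist_torque": the same for the moment, N m; "grip_width": opening from 0.0 (shut) to 1.0 (fully open).
Only numpy, scipy, OpenCV 4.12 (cv2) and the standard library are available. Lean on these libraries where they do the work, as an engineer would, in place of code of your own. Each camera call takes 0.05 s, during which the arm holds its last target. There are 200 camera calls.

TASK

Set the steel test block square on the base plate for a row of hardness readings: pick up the engineer's square, hold its stock flat against the plate's front edge and slide it along so that the blade pushes the block by its long side up against the dowel pin, then keep it pressed for a moment with the stock flush on the plate edge and the blade flush on the block, no gap at either. Lift the square away, leaving the block square against the pin, and lay it flat on the bench clear of the plate. Move the block only with the square, never with the gripper, and leave the impact device, the rebound meter and the spare block where they are.

Things in the scene. Friction and masses are not known exactly. Their poses are not given: they have to be found in the camera images.
- base_plate: Heavy ground steel plate fixed to the bench, 160 (x) x 220 (y) x 25 (z) mm, with a grid of small holes; its yaw varies. Origin at the centre of its underside, at bench height; z up. Its front edge (nearest the robot, the face at x = -80 mm) is the straight reference edge, 220 mm long along y, a plain upright face 25 mm high.
- pin_top (a point): Top centre of the dowel pin standing in the plate at x = 0, y = -65 mm of the plate's frame; 10 mm in diameter, 13 mm tall above the plate's top.
- block_center (a point): Centre of the test block, a loose ground steel block 45 x 60 x 15 mm (x, y, z), 0.2 to 0.45 kg, flat on the plate to the left (+y of the plate) of the pin, up to 0.3 rad askew. Set square, its y axis (60 mm sides) is parallel to the plate's x axis, one 60 mm side touches the pin and this centre is 27.5 mm from the pin's axis along the plate's +y. Its place along the plate's x is free.
- test_block: The same test block; origin at the centre of its underside, same axes.
- stock_center (a point): Centre of the stock (thick bar) of the engineer's square, a loose steel L, 0.45 kg, that lies flat on the bench left of the plate, stable by itself. Stock 26 (x) x 90 (y) x 28 (z) mm; this point is 14 mm above its underside. Grasp it here across the 26 mm. Same axes as square. The inner face, which goes against the plate's front edge, is at +13 mm x.
- square: The same square; origin at the centre of the stock's underside. The blade, 4 mm thick and 18 mm wide, leaves the stock's inner (+x) face at its +y end and runs 130 mm along +x. Its inner edge, which pushes the block, is at y = +27 mm, its outer edge at +45 mm; its underside at z = 10 mm: with the blade on the plate, 18 mm of the stock stand above the plate's top.
- impact_device: Bystander: slim light metal impact device, 24 x 126 x 24 mm, lying on the bench right of the plate.
- rebound_meter: Bystander: hand-held meter with keys and display, 148 x 68 x 30 mm, lying right of the plate.
- spare_block: Bystander: second steel test block, 45 x 60 x 15 mm, lying flat on the bench behind and left of the plate.
Mind the look-alikes: they are no part of the job. Leave any green or orange look-alike of the test_block alone.

How it is judged (in metres and radians):
On the way:
1. Square pressed (over 1 N on each) for 0.4 s with its stock flush on the plate edge and its blade flush on the block (2 mm, 2 degrees), the block against the pin (2 mm) (contact force between square and base_plate above 1 N and contact force between square and test_block above 1 N and angle between the x axis of square and the x axis of base_plate, either way round below 0.035 rad and x of square in the frame of base_plate above -0.095 m and angle between square's own z axis and vertical below 0.06 rad and y of block_center in the frame of base_plate between -0.04 and -0.0355 m and x of block_center in the frame of base_plate between -0.025 and 0.03 m and angle between the y axis of test_block and the x axis of base_plate, either way round below 0.035 rad and angle between test_block's own z axis and vertical below 0.05 rad and height (world z) of test_block below 0.028 m), for 0.4 s.
At the end, for the whole second after the job is handed in: The block lies flat on the plate, its long side within 2 mm of the pin and within 2 degrees (0.035 rad) of square to the plate's front edge; the square lies flat on the bench (underside within 4 mm of it, tilt under 0.05 rad) clear of the plate; both are released and at rest (y of block_center in the frame of base_plate between -0.04 and -0.0355 m and x of block_center in the frame of base_plate between -0.025 and 0.03 m and angle between the y axis of test_block and the x axis of base_plate, either way round below 0.035 rad and angle between each of test_block, square's own z axis and vertical below 0.05 rad and height (world z) of test_block below 0.028 m and height (world z) of square below 0.004 m and linear speed of each of square, test_block below 0.02 m/s and contact force between square and base_plate below 0.1 N); the robot touches nothing.
It fails at once if the gripper or arm touches the test block (contact force between the arm and test_block above 0.5 N).
It fails at once if the fingers touch the test block (contact force between the fingers and test_block above 0.5 N).
It fails at once if the impact device is displaced by more than 25 mm (distance of impact_device from where it was at the start of the episode above 0.025 m).
It fails at once if the rebound meter is displaced by more than 25 mm (distance of rebound_meter from where it was at the start of the episode above 0.025 m).
It fails at once if the spare block is displaced by more than 25 mm (distance of spare_block from where it was at the start of the episode above 0.025 m).
It also fails if it takes over 54 s, if anything falls off the work surface, if the arm or the gripper's body presses on something with over 40 N, if the wrist force passes 120 N, or if a joint passes its speed limit or range.

## Working session

There is one attempt and no reset: what is moved stays moved. The work goes in short steps, Python scripts to look and compute and a tool call to move; the robot and the scene stay as the last step left them, time stands still between calls to the robot, and variables do not carry over. Pictures are saved under pics/ and viewed, about 8 in all and at most 12, crops included, and the job is handed in when it is done.

Besides the shell and the picture viewer there is one more tool, called after "Call:" as name(argument=value, ...), one argument or row to a line, values as JSON. step_arm: Moves the arm, as the interface text tells. Its arguments: {"type":"object","properties":{"slide":{"type":"array"},"twist":{"type":"array"},"claw":{"type":"array"},"squeeze":{"type":"number"}},"required":["slide","twist","claw"]}

```bash
mkdir -p pics; ls; cat > h.py <<'E'
import numpy as np, cv2
from workcell import manip, eyes
def cam(name, st=None):
    m=eyes.camera_model(name); K=np.array(m["camera_matrix"])
    if "mount" in m:
        st=st or manip.get_state(); T=np.eye(4); T[:3,:3]=st["tool_rot"]; T[:3,3]=st["ee_pos"]; T=T@np.array(m["mount"])
        return K,T[:3,3],T[:3,:3],m
    return K,np.array(m["eye"]),np.array(m["attitude"]),m
def ray(c,px,z):
    K,e,R,m=c; px=np.atleast_2d(np.array(px,float))
    d=np.c_[px,np.ones(len(px))]@np.linalg.inv(K).T*[1,-1,-1]@R.T
    return e+d*((z-e[2])/d[:,2])[:,None]
def proj(c,P):
    K,e,R,m=c; q=(np.atleast_2d(P)-e)@R*[1,-1,-1]@K.T
    return q[:,:2]/q[:,2:]
def save(im,n): cv2.imwrite("pics/"+n,im[...,::-1])
E
python3 - <<'E'
from h import *
st=manip.get_state(); print(st, manip.tip_reach)
for n in ("top","scene"):
    print(n,eyes.camera_model(n)); im=eyes.grab_frame(n); np.save(n+".npy",im); save(im,n+"0.png")
print(eyes.camera_model("wrist"))
im=np.hstack([cv2.imread("pics/top0.png"),]);cv2.imwrite("pics/top0b.png",cv2.resize(im,(800,600),interpolation=cv2.INTER_CUBIC))
E
```

```text
pics
{'clock': 0.0, 'joint_positions': array([-70.65073673,  27.3757774 ,   1.27971277,  89.17731259,
        -0.65831879,  63.55977386,  -4.76324958]), 'qd': array([ 0.06630612, -0.11350486,  0.01012209,  0.01190675,  0.06714375,
        0.10979524, -0.05446487]), 'effort': array([-3.45378066e-04, -5.96456301e+01,  1.60770155e+00, -2.81190705e+01,
        1.23698512e-02,  9.49195353e-03,  8.08983344e-06]), 'ee_pos': array([0.29081622, 0.60850333, 0.2413332 ]), 'tool_rot': array([[ 9.02260697e-01, -6.61704816e-04,  4.31190442e-01],
       [-4.31190926e-01, -1.71869010e-03,  9.02259071e-01],
       [ 1.44053571e-04, -9.99998304e-01, -1.83602764e-03]]), 'wrist_force': array([ 1.0872933 , -0.95483827, -0.53335092]), 'wrist_torque': array([-0.05005387, -0.00401779, -0.01618341]), 'grip_width': 1.0002457274189196} 0.011
top {'camera_matrix': array([[443.63235953,   0.        , 249.31940401],
       [  0.        , 443.63235953, 183.55667766],
       [  0.        ,   0.        ,   1.        ]]), 'eye': array([ 0.40743108, -0.06368828,  1.31961634]), 'attitude': array([[ 0.01854669,  0.99178
[... 332 characters left out ...]
48,  0.73654511]), 'attitude': array([[ 0.72892716,  0.43765553, -0.52642457],
       [-0.68425331,  0.44161039, -0.58032549],
       [-0.0215081 ,  0.78322276,  0.62136905]])}
{'camera_matrix': array([[283.99924251,   0.        , 255.71099857],
       [  0.        , 283.99924251, 192.86091054],
       [  0.        ,   0.        ,   1.        ]]), 'mount': array([[-3.16951460e-04, -9.53595383e-01, -3.01090924e-01,
        -7.75122604e-02],
       [ 6.22420528e-04,  3.01090693e-01, -9.53595306e-01,
        -1.32040443e-01],
       [ 9.99999756e-01, -4.89648596e-04,  4.98106208e-04,
        -3.93727511e-05],
       [ 0.00000000e+00,  0.00000000e+00,  0.00000000e+00,
         1.00000000e+00]])}
```

View pics/top0b.png

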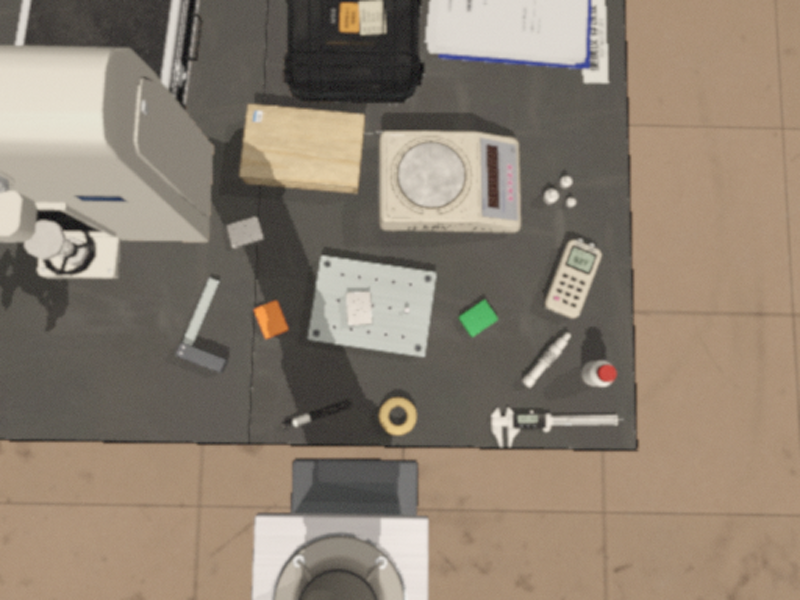

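View pics/scene0.png

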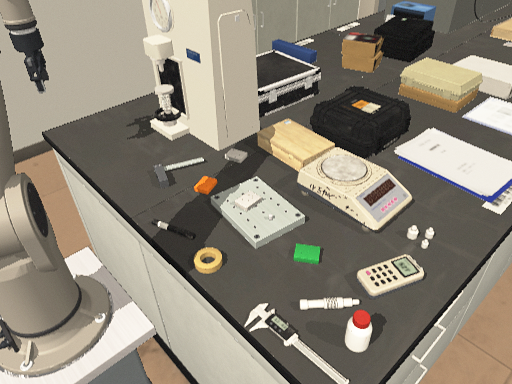

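The top view (pixels in the 800x600 enlargement) shows:
- the plate at about (372,305), with the test block on it at (358,308) and the pin at (405,308)
- the square, with its stock at (203,357) and its blade running up to (215,280)

There are three candidates for the test block. Grey (358,308) lies on the plate left of the pin, so it is the one. Grey (245,232) is the spare on the bench. Orange (270,320) and green (478,317) are look-alikes.

Next I'll take coarse positions, then close-up wrist views.

```bash
python3 - <<'E'
from h import *
c=cam("top")
s=.64
def r(l,z): print(np.round(ray(c,np.array(l)*s,z),3).tolist())
r([(322,256),(436,270),(426,356),(308,341)],.025)
r([(358,308)],.04); r([(405,308)],.038)
r([(203,357)],.028); r([(185,348),(215,280)],.014); r([(270,320)],.015)
r([(90,255),(245,232)],.0)
E
```

```text
[[0.629, 0.047, 0.025], [0.606, -0.169, 0.025], [0.444, -0.152, 0.025], [0.468, 0.069, 0.025]]
[[0.53, -0.023, 0.04]]
[[0.532, -0.111, 0.038]]
[[0.435, 0.261, 0.028]]
[[0.451, 0.299, 0.014], [0.58, 0.249, 0.014]]
[[0.506, 0.142, 0.015]]
[[0.625, 0.494, 0.0], [0.677, 0.2, 0.0]]
```

Call:
step_arm(
  slide=[
    [28,4,-25],
    [28,4,-25],
    [28,4,-25],
    [28,4,-25],
    [28,4,-25],
    [28,4,-25],
    [28,4,-25],
    [28,4,-25],
    [28,4,-25],
    [28,4,-25],
  ],
  twist=[87,87,87,87,87,87,87,87,87,87],
  claw=[-1,-1,-1,-1,-1,-1,-1,-1,-1,-1],
)

```text
clock: 1.1
ee_pos: [0.4361, 0.2612, 0.2021]
tool_rot: [[-0.375, -0.001, 0.927], [-0.927, -0.0, -0.375], [0.001, -1.0, -0.0]]
wrist_force: [-0.3, 0.1, -0.0]
grip_width: 1.003
```

Call:
step_arm(
  slide=[
    [0,0,0],
    [0,0,0],
    [0,0,0],
  ],
  twist=[0,0,0],
  claw=[-1,-1,-1],
)

```text
clock: 1.4
ee_pos: [0.4357, 0.263, 0.2022]
tool_rot: [[-0.363, -0.0, 0.932], [-0.932, -0.0, -0.363], [0.0, -1.0, -0.0]]
wrist_force: [0.0, -0.0, 0.8]
grip_width: 0.997
```

```bash
python3 - <<'E'
from h import *
st=manip.get_state(); im=eyes.grab_frame("wrist"); np.save("w1.npy",im); import pickle; pickle.dump(st,open("w1.pkl","wb"))
print(st["ee_pos"],st["tool_rot"],st["qd"].round(2),st["joint_positions"])
c=cam("wrist",st); print(proj(c,[[.435,.261,.028],[.451,.299,.014],[.58,.249,.014]]).round(0).tolist())
save(im,"w1.png")
E
```

```text
[0.43566876 0.26295479 0.20219687] [[-3.62997512e-01 -2.10955069e-04  9.31790084e-01]
 [-9.31790094e-01 -9.35253800e-05 -3.62997537e-01]
 [ 1.63722192e-04 -9.99999973e-01 -1.62616364e-04]] [ 0.02  0.05  0.07 -0.09 -0.05  0.03 -0.7 ] [-58.22841085  14.93213741  23.79802802 115.26746644  -7.66121495
  51.28400564 -51.62244271]
[[256.0, 178.0], [257.0, 139.0], [381.0, 138.0]]
```

View pics/w1.png

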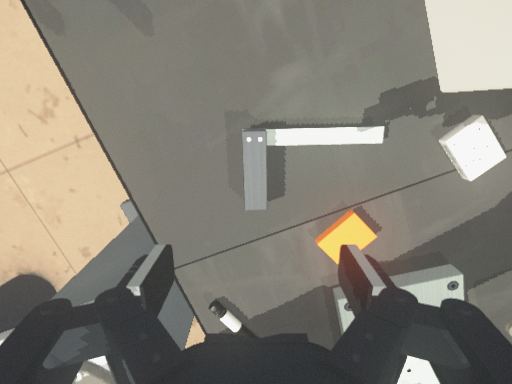

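The wrist view shows the stock at (243–267, 130–210), the blade running right to (385,134), the orange look-alike at (347,235) and the spare block at (472,148). I'll fit the edges for a precise pose.

```bash
python3 - <<'E'
from h import *; import pickle
im=np.load("w1.npy").astype(int); c=cam("wrist",pickle.load(open("w1.pkl","rb")))
g=im.sum(2)/3
print("row170",g[170,235:275].round().astype(int)); print("row195",g[195,235:275].round().astype(int)); print("col256",g[120:145,256].round().astype(int),g[200:216,256].round().astype(int))
print("col300",g[120:150,300].round().astype(int)); print("col370",g[120:150,370].round().astype(int));print("row135",g[135,376:392].round().astype(int))
E
```

```text
row170 [113 113 111 113 115 115 114 113 118 155 157 158 159 158 161 161 160 158
 158 157 157 158 161 158 159 158 155 155 157 160 159 131  99  96  93  95
  93  95  94  91]
row195 [121 124 122 120 117 113 111 114 115 133 155 160 158 159 154 159 162 157
 155 155 159 157 159 157 160 158 154 155 157 157 155 138  96  90  93  91
  94  94  91  93]
col256 [114 114 116 115 114  98  81  84  92 102  99 139 155 161 159 159 160 160
 158 158 159 157 159 158 161] [156 158 154 158 154 155 154 158 154 148 130 124 123 122 123 122]
col300 [120 120 120 119 107  97  95  91 216 243 244 244 245 246 246 245 245 245
 246 245 245 245 245 245 229 165 130 133 134 132]
col370 [ 90  92  91  93  91  92 122 184 205 238 245 245 245 245 245 246 246 245
 245 245 246 246 246 214 133 132 133 130 129 127]
row135 [246 246 246 246 246 246 247 183 100  97  96  95 122 128 128 125]
```

```bash
python3 - <<'E'
from h import *; import pickle
im=np.load("w1.npy").astype(float); st=pickle.load(open("w1.pkl","rb")); c=cam("wrist",st)
g=im.mean(2)
def cross(p,t,s):  # subpixel first crossing of t walking array p
    for i in range(len(p)-1):
        if (p[i]-t)*(p[i+1]-t)<=0: return s+i+(t-p[i])/(p[i+1]-p[i]+1e-9)
L=[(cross(g[r,238:256],137,238),r) for r in range(148,204)]
R=[(cross(g[r,258:275],127,258),r) for r in range(152,204)]
B=[(k,cross(g[200:216,k],140,200)) for k in range(248,263)]
T=[(k,cross(g[128:140,k],128,128)) for k in range(250,262)]
bi=[(k,cross(g[138:152,k],190,138)) for k in range(275,380)]
def fit(l,z):
    P=ray(c,np.array(l),z)[:,:2]; v=cv2.fitLine(P.astype(np.float32),cv2.DIST_HUBER,0,.01,.01).ravel(); return v[2:],v[:2],P
for n,l,z in(("L",L,.028),("R",R,.028),("B",B,.028),("T",T,.028),("bi",bi,.014)):
    p,d,_=fit(l,z); print(n,p.round(4),"dir deg",np.degrees(np.arctan2(d[1],d[0])).round(2))
pl=fit(L,.028);pr=fit(R,.028);pb=fit(B,.028);pt=fit(T,.028)
n=np.array([np.cos(np.radians(-21.5)),np.sin(np.radians(-21.5))]);m=np.array([-n[1],n[0]])
print("width",(pr[0]-pl[0])@n,"len",(pt[0]-pb[0])@m)
ctr=n*((pr[0]+pl[0])@n/2)+m*((pt[0]+pb[0])@m/2); print("center",ctr)
R_=np.array(st["tool_rot"]); d=np.r_[ctr,0]-np.array(st["ee_pos"]); print("tool delta",d@R_)
E
```

```text
L [0.4217 0.2656] dir deg 70.06
R [0.4465 0.2608] dir deg 70.1
B [0.4216 0.2257] dir deg -20.16
T [0.4526 0.3089] dir deg -20.25
bi [0.514  0.2677] dir deg -19.99
width 0.024870953355465516 len 0.08877255689960252
center [0.43589189 0.26776047]
tool delta [-0.00459198  0.20219637 -0.00150365]
```

Call:
step_arm(
  slide=[
    [-0.5,5,-0.15],
    [-0.5,10,-0.15],
    [-0.5,13,-0.15],
    [-0.5,13,-0.15],
    [-0.5,15,-0.15],
    [-0.5,17,-0.15],
    [-0.5,17.7,-0.15],
    [-0.5,17.7,-0.15],
    [-0.5,17.7,-0.15],
    [-0.5,17.7,-0.15],
  ],
  twist=[-1.2,-1.2,-1.2,-1.2,-1.2,-1.2,-1.2,-1.2,-1.2,-1.2],
  claw=[-1,-1,-1,-1,-1,-1,-1,-1,-1,-1],
)

```text
clock: 2.45
ee_pos: [0.4371, 0.2685, 0.0266]
tool_rot: [[-0.347, 0.002, 0.938], [-0.938, 0.001, -0.347], [-0.002, -1.0, 0.001]]
wrist_force: [0.6, -0.1, 1.5]
grip_width: 0.996
```

Call:
step_arm(
  slide=[
    [0,0,0],
    [0,0,0],
    [0,0,0],
    [0,0,0],
    [0,0,0],
    [0,0,0],
    [0,0,0],
    [0,0,0],
  ],
  twist=[0,0,0,0,0,0,0,0],
  claw=[0,0,1,1,1,1,1,1],
  squeeze=70,
)

```text
clock: 3.25
ee_pos: [0.4366, 0.268, 0.0257]
tool_rot: [[-0.347, 0.0, 0.938], [-0.938, 0.0, -0.347], [-0.0, -1.0, 0.0]]
wrist_force: [0.2, -0.0, 5.2]
grip_width: 0.285
```

Call:
step_arm(
  slide=[
    [0,-1,0],
    [0,-4,0],
    [0,-8,0],
    [4,-12,2],
    [8,-16,4],
    [12,-20,6],
    [15,-24,7],
    [15,-27,7],
    [15,-30,7],
    [15,-30,7],
  ],
  twist=[0,0,0,-4,-8,-12,-14,-14,-14,-14],
  claw=[1,1,1,1,1,1,1,1,1,1],
)

```text
clock: 4.25
ee_pos: [0.452, 0.1021, 0.3301]
tool_rot: [[-0.112, 0.008, 0.994], [-0.994, 0.005, -0.112], [-0.006, -1.0, 0.007]]
wrist_force: [1.1, 0.1, -5.4]
grip_width: 0.282
```

Call:
step_arm(
  slide=[
    [0,0,0],
    [0,0,0],
    [0,0,0],
  ],
  twist=[0,0,0],
  claw=[1,1,1],
)

```text
clock: 4.55
ee_pos: [0.4487, 0.103, 0.3234]
tool_rot: [[-0.109, -0.003, 0.994], [-0.994, -0.002, -0.109], [0.002, -1.0, -0.003]]
wrist_force: [0.1, -0.4, -5.0]
grip_width: 0.28
```

```bash
python3 - <<'E'
from h import *
st=manip.get_state(); im=eyes.grab_frame("wrist"); np.save("w2.npy",im); import pickle; pickle.dump(st,open("w2.pkl","wb"))
print(st["ee_pos"],st["tool_rot"],st["wrist_force"],st["grip_width"])
c=cam("wrist",st); print(proj(c,[[.629,.047,.025],[.606,-.169,.025],[.444,-.152,.025],[.468,.069,.025]]).round(0).tolist())
save(im,"w2.png")
E
```

```text
[0.44872959 0.10299736 0.32342037] [[-0.10871285 -0.00348387  0.99406709]
 [-0.99407048 -0.00195661 -0.10872008]
 [ 0.00232377 -0.99999202 -0.00325051]] [ 0.11991063 -0.3810516  -5.00511208] 0.27951298589933
[[375.0, 179.0], [360.0, 296.0], [269.0, 296.0], [271.0, 176.0]]
```

View pics/w2.png

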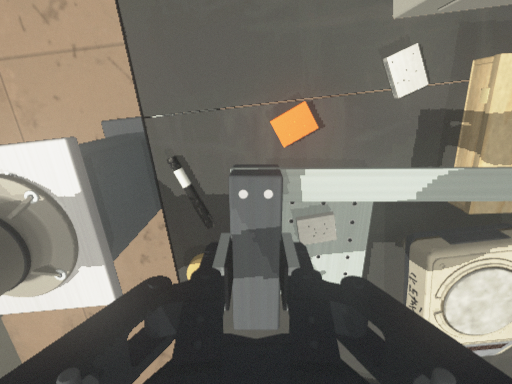

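The square is held level: blade at rows 168–203, stock at (256,195). It hides the plate's front edge in this view, so I'll fit the plate, block and pin in the unobstructed top picture already taken.

```bash
python3 - <<'E'
from h import *
im=np.load("top.npy").astype(np.float32); c=cam("top"); g=im.mean(2)
crop=im[155:235,190:290].astype(np.uint8)[...,::-1]
cv2.imwrite("pics/crop.png",cv2.resize(crop,(800,640)[:1]+(600,),interpolation=cv2.INTER_CUBIC))
# edges: sample perpendicular profiles around rough corners (512 px)
C=np.array([(322,256),(436,270),(426,356),(308,341)])*.64; ctr=C.mean(0)
lines=[];names=["back","right","front","left"]
for i in range(4):
    a,b=C[i],C[(i+1)%4]; t=(b-a)/np.linalg.norm(b-a); n=np.array([t[1],-t[0]]); n*=np.sign((a-ctr)@n)
    pts=[]
    for f in np.linspace(.1,.9,60):
        q=a+f*(b-a)+np.arange(-4,5.01,.25)[:,None]*n
        p=cv2.remap(g,q[None,:,0].astype(np.float32),q[None,:,1].astype(np.float32),cv2.INTER_LINEAR)[0]
        k=np.argmin(np.diff(cv2.GaussianBlur(p[None],(5,1),0)[0])); pts.append((q[k]+q[k+1])/2)
    P=ray(c,pts,.025)[:,:2]; v=cv2.fitLine(P.astype(np.float32),cv2.DIST_HUBER,0,.01,.01).ravel().astype(float)
    r=np.abs((P-v[2:])@[-v[1],v[0]]); ang=np.degrees(np.arctan2(v[1],v[0])); 
    print(names[i],"yaw",round((ang+45)%90-45,2),"pt",v[2:].round(4),"med res mm",(np.median(r)*1e3).round(2)); lines.append((v[2:],(ang+45)%90-45))
E
```

```text
back yaw -7.23 pt [ 0.6199 -0.0419] med res mm 0.37
right yaw -7.55 pt [ 0.5277 -0.1587] med res mm 0.52
front yaw -7.42 pt [ 0.4566 -0.0416] med res mm 0.38
left yaw -6.91 pt [0.5578 0.0606] med res mm 0.58
```

View pics/crop.png

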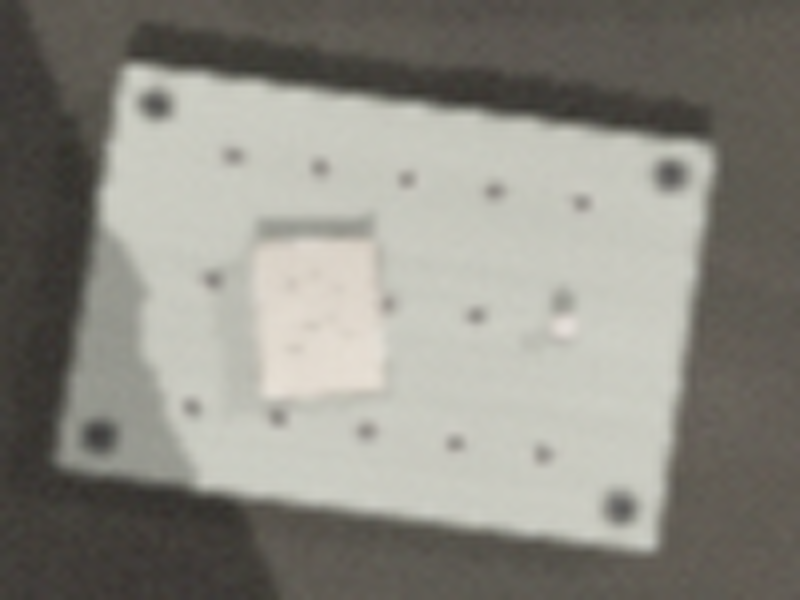

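The crop confirms the target: the grey test block at crop (318,317), on the plate and left of the pin at (565,325). The plate yaw is about -7.3°.

```bash
cat >> h.py <<'E'
YAW=np.radians(-7.3); N=np.array([np.cos(YAW),np.sin(YAW)]); M=np.array([-N[1],N[0]]); PC=.5392*N+.0203*M
def pf(P): d=np.atleast_2d(P)[:,:2]-PC; return np.c_[d@N,d@M]
def wf(x,y): return PC+x*N+y*M
E
python3 - <<'E'
from h import *
c=cam("top"); f=lambda l,z: pf(ray(c,(np.array(l)+.0)/[8,7.5]+[189.5,154.5],z)).round(4)
b=f([(252,240),(376,238),(385,388),(262,400)],.04); print("block",b.tolist(),b.mean(0)); print("pin",f([(565,325)],.038))
st=manip.get_state(); R=np.array(st["tool_rot"]); p=np.array(st["ee_pos"])
print("tool in plate frame",pf(p),"yaw",np.degrees(np.arctan2(R[1,2],R[0,2])))
# held square from w2: pick of stock top corners, blade
s=np.load("w2.npy"); import pickle; s2=pickle.load(open("w2.pkl","rb")); cw=cam("wrist",s2)
zt=p[2]-.0257+.028
P=ray(cw,[(230,171),(282,171),(505,203),(300,203)],zt)[:,:]; P2=ray(cw,[(300,201),(505,203),(300,169),(505,169)],zt-.014)
R2=np.array(s2["tool_rot"]); print("tool coords stock corners mm",((P[:2]-s2["ee_pos"])@R2*1e3).round(1).tolist(),"blade",((P2-s2["ee_pos"])@R2*1e3).round(1).tolist())
t=np.r_[wf(-.097,.055),0]-p; print("delta to start pose tool cm",(t@R*100).round(2))
E
```

```text
block [[0.0166, 0.0518], [0.024, 0.0074], [-0.0331, -0.0045], [-0.0442, 0.0387]] [-0.009175  0.02335 ]
pin [[ 0.0008 -0.0654]]
tool in plate frame [[-0.10693811  0.13892196]] yaw -6.248384943730602
tool coords stock corners mm [[-46.9, -2.6, -12.5], [-46.9, -2.7, 11.8]] blade [[-27.2, 11.3, 23.2], [-26.3, 11.0, 132.7], [-44.7, 11.3, 22.4], [-44.9, 11.0, 127.7]]
delta to start pose tool cm [ 8.34 32.38  0.93]
```

Call:
step_arm(
  slide=[
    [4,0,0.45],
    [7.9,4,0.45],
    [7.9,9,0.45],
    [7.9,14,0.45],
    [7.9,19,0.45],
    [7.9,23,0.45],
    [7.9,25,0.45],
    [7.9,26,0.45],
    [7.9,26,0.45],
    [7.9,26,0.45],
  ],
  twist=[1,1,1,1,1,1,1,1,1,1],
  claw=[1,1,1,1,1,1,1,1,1,1],
)

```text
clock: 5.6
ee_pos: [0.4466, 0.024, 0.066]
tool_rot: [[-0.127, 0.001, 0.992], [-0.992, 0.0, -0.127], [-0.0, -1.0, 0.001]]
wrist_force: [1.2, 0.3, -4.3]
grip_width: 0.284
```

Call:
step_arm(
  slide=[
    [0,0,0],
    [0,0,0],
  ],
  twist=[0,0],
  claw=[1,1],
)

```text
clock: 5.8
ee_pos: [0.4467, 0.0243, 0.0664]
tool_rot: [[-0.127, 0.002, 0.992], [-0.992, 0.001, -0.127], [-0.001, -1.0, 0.002]]
wrist_force: [0.2, 0.3, -5.6]
grip_width: 0.284
```

```bash
cat > s.py <<'E'
from h import *
st=manip.get_state(); R=np.array(st["tool_rot"]); p=np.array(st["ee_pos"]); F=np.array(st["wrist_force"])
print("t",st["clock"],"plate xy mm",(pf(p)*1e3).round(1),"z",(p[2]*1e3).round(1),"yaw rel",(np.degrees(np.arctan2(R[1,2],R[0,2]))+7.3).round(2),"F plate",[round(float(v),1) for v in (F[:2]@N,F[:2]@M,F[2])],"tau",np.round(st["wrist_torque"],2),"tilt",R[2].round(4))
E
python3 s.py; python3 -c "
from h import *
im=eyes.grab_frame('scene'); save(cv2.resize(im[130:290,120:340],(800,582),interpolation=cv2.INTER_CUBIC),'sc1.png')"
```

```text
t 5.8 plate xy mm [[-99.2  60.6]] z 66.4 yaw rel 0.03 F plate [0.2, 0.3, -5.6] tau [-0.02  0.   -0.  ] tilt [-0.0013 -1.      0.0022]
```

View pics/sc1.png

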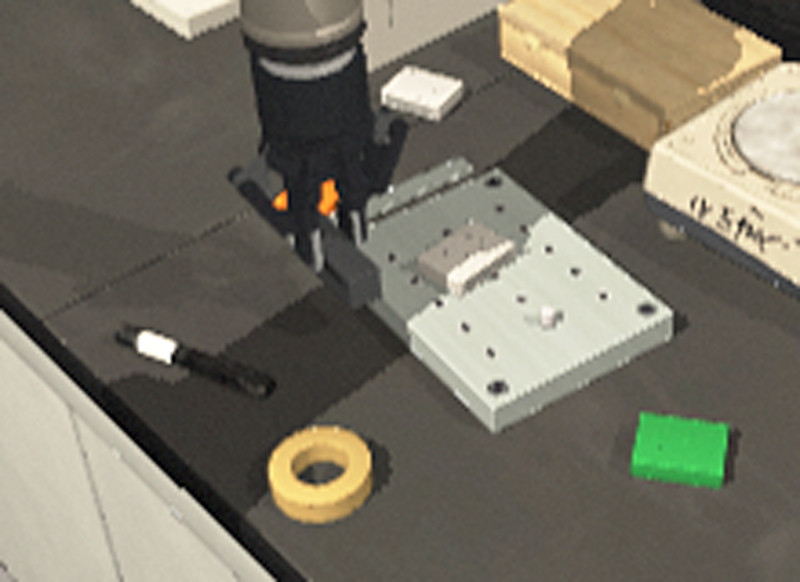

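The square sits level in front of the plate's left part at crop (360,265), with the blade beyond the block. I'll lower it.

Call:
step_arm(
  slide=[
    [0,0.8,-0.1],
    [0,1.6,-0.1],
    [0,2.2,-0.1],
    [0,2.4,-0.1],
    [0,2.4,-0.1],
  ],
  twist=[0,0,0,0,0],
  claw=[1,1,1,1,1],
)

```text
clock: 6.35
ee_pos: [0.4443, 0.024, 0.0408]
tool_rot: [[-0.127, -0.001, 0.992], [-0.992, -0.0, -0.127], [0.0, -1.0, -0.001]]
wrist_force: [0.2, -0.1, -4.3]
grip_width: 0.282
```

```bash
python3 s.py
```

```text
t 6.35 plate xy mm [[-101.5   60. ]] z 40.8 yaw rel 0.0 F plate [0.2, -0.1, -4.3] tau [-0.02  0.02  0.06] tilt [ 3.0e-04 -1.0e+00 -1.4e-03]
```

Call:
step_arm(
  slide=[
    [0,0,0.2],
    [0,0,0.4],
    [0,0,0.6],
    [0,0,0.7],
    [0,0,0.7],
  ],
  twist=[0,0,0,0,0],
  claw=[1,1,1,1,1],
)

```text
clock: 6.85
ee_pos: [0.452, 0.0232, 0.0414]
tool_rot: [[-0.127, 0.0, 0.992], [-0.992, 0.0, -0.127], [-0.0, -1.0, 0.0]]
wrist_force: [-0.6, -0.1, -4.2]
grip_width: 0.284
```

```bash
python3 s.py
```

```text
t 6.85 plate xy mm [[-93.8  60.1]] z 41.4 yaw rel 0.01 F plate [-0.5, -0.2, -4.2] tau [0.01 0.05 0.03] tilt [-1.e-04 -1.e+00  4.e-04]
```

Close to contact. I'll press on in 1 mm steps.

Call:
step_arm(
  slide=[
    [0,0,0.1],
    [0,0,0.2],
    [0,0,0.2],
  ],
  twist=[0,0,0],
  claw=[1,1,1],
)

```text
clock: 7.15
ee_pos: [0.4539, 0.0229, 0.0413]
tool_rot: [[-0.127, 0.0, 0.992], [-0.992, 0.0, -0.127], [-0.0, -1.0, 0.0]]
wrist_force: [-0.6, -0.4, -4.2]
grip_width: 0.287
```

```bash
python3 s.py
```

```text
t 7.15 plate xy mm [[-91.9  60.1]] z 41.3 yaw rel 0.01 F plate [-0.5, -0.5, -4.2] tau [0.   0.14 0.01] tilt [-1.e-04 -1.e+00  2.e-04]
```

Call:
step_arm(
  slide=[
    [0,0,0.1],
    [0,0,0.1],
    [0,0,0.1],
  ],
  twist=[0,0,0],
  claw=[1,1,1],
)

```text
clock: 7.45
ee_pos: [0.4542, 0.0229, 0.0412]
tool_rot: [[-0.127, -0.001, 0.992], [-0.992, 0.0, -0.127], [-0.0, -1.0, -0.001]]
wrist_force: [-0.7, 1.0, -3.3]
grip_width: 0.29
```

```bash
python3 s.py
```

```text
t 7.45 plate xy mm [[-91.6  60.1]] z 41.2 yaw rel 0.01 F plate [-0.9, 0.9, -3.3] tau [ 0.17  0.43 -0.04] tilt [-0.    -1.    -0.001]
```

Contact with the edge: the last 1 mm commanded moved it only 0.3 mm. Now I'll slide along it.

Call:
step_arm(
  slide=[
    [0.4,0,0.03],
    [1.0,0,0.03],
    [1.6,0,0.03],
    [2.2,0,0.03],
    [2.8,0,0.03],
    [3.4,0,0.03],
    [4.0,0,0.03],
    [4.6,0,0.03],
    [5.2,0,0.03],
    [5.6,0,0.03],
  ],
  twist=[0,0,0,0,0,0,0,0,0,0],
  claw=[1,1,1,1,1,1,1,1,1,1],
)

```text
clock: 8.45
ee_pos: [0.447, -0.033, 0.0411]
tool_rot: [[-0.127, -0.002, 0.992], [-0.992, 0.001, -0.127], [-0.0, -1.0, -0.002]]
wrist_force: [-3.4, 5.4, -3.2]
grip_width: 0.286
```

```bash
python3 s.py; python3 -c "
from h import *
im=eyes.grab_frame('scene'); save(cv2.resize(im[150:270,170:320],(750,600),interpolation=cv2.INTER_CUBIC),'sc2.png')
im=eyes.grab_frame('top'); save(im,'t2.png')"
```

```text
t 8.45 plate xy mm [[-91.6   3.8]] z 41.1 yaw rel 0.01 F plate [-4.0, 5.0, -3.2] tau [ 1.13  0.93 -0.04] tilt [-5.0e-04 -1.0e+00 -1.6e-03]
```

View pics/sc2.png

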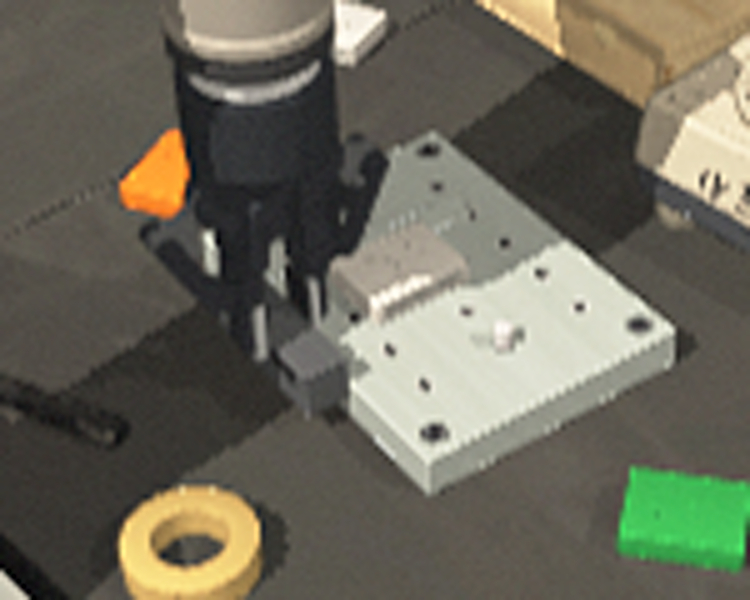

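The block at crop (400,265) is moving ahead of the blade and turning square. The fingers stay clear of it on the plate's front side. Continuing.

Call:
step_arm(
  slide=[
    [0.5,0,0],
    [1.0,0,0],
    [1.5,0,0],
    [2.0,0,0],
    [2.5,0,0],
    [3.0,0,0],
    [3.4,0,0],
    [3.8,0,0],
    [3.9,0,0],
  ],
  twist=[0,0,0,0,0,0,0,0,0],
  claw=[1,1,1,1,1,1,1,1,1],
)

```text
clock: 9.45
ee_pos: [0.4421, -0.0715, 0.0411]
tool_rot: [[-0.127, -0.002, 0.992], [-0.992, 0.001, -0.127], [-0.0, -1.0, -0.002]]
wrist_force: [-5.2, 4.9, -4.7]
grip_width: 0.281
```

```bash
python3 s.py
```

```text
t 9.45 plate xy mm [[-91.6 -35. ]] z 41.1 yaw rel 0.01 F plate [-5.8, 4.2, -4.7] tau [ 1.22  0.91 -0.01] tilt [-4.0e-04 -1.0e+00 -1.7e-03]
```

Call:
step_arm(
  slide=[
    [0.2,0,0],
    [0.4,0,0],
    [0.5,0,0],
    [0.5,0,0],
  ],
  twist=[0,0,0,0],
  claw=[1,1,1,1],
)

```text
clock: 9.85
ee_pos: [0.4415, -0.0762, 0.0411]
tool_rot: [[-0.127, -0.002, 0.992], [-0.992, 0.001, -0.127], [-0.0, -1.0, -0.002]]
wrist_force: [-3.8, 4.5, -3.9]
grip_width: 0.281
```

```bash
python3 s.py
```

```text
t 9.85 plate xy mm [[-91.6 -39.8]] z 41.1 yaw rel 0.03 F plate [-4.3, 4.0, -3.9] tau [1.01 0.93 0.  ] tilt [-4.0e-04 -1.0e+00 -1.7e-03]
```

Call:
step_arm(
  slide=[
    [0.1,0,0],
    [0.2,0,0],
    [0.2,0,0],
  ],
  twist=[0,0,0],
  claw=[1,1,1],
)

```text
clock: 10.15
ee_pos: [0.4412, -0.0781, 0.0411]
tool_rot: [[-0.126, -0.002, 0.992], [-0.992, 0.001, -0.126], [-0.001, -1.0, -0.002]]
wrist_force: [-3.8, 5.5, -3.5]
grip_width: 0.279
```

```bash
python3 s.py
```

```text
t 10.15 plate xy mm [[-91.6 -41.7]] z 41.1 yaw rel 0.04 F plate [-4.5, 5.0, -3.5] tau [ 1.06  0.94 -0.  ] tilt [-5.0e-04 -1.0e+00 -1.8e-03]
```

Call:
step_arm(
  slide=[
    [0.1,0,0],
    [0.1,0,0],
    [0.1,0,0],
  ],
  twist=[0,0,0],
  claw=[1,1,1],
)

```text
clock: 10.45
ee_pos: [0.4411, -0.0788, 0.0411]
tool_rot: [[-0.126, -0.002, 0.992], [-0.992, 0.001, -0.126], [-0.001, -1.0, -0.002]]
wrist_force: [-4.8, 4.6, -3.7]
grip_width: 0.282
```

```bash
python3 s.py
```

```text
t 10.45 plate xy mm [[-91.7 -42.4]] z 41.1 yaw rel 0.07 F plate [-5.3, 4.0, -3.7] tau [1.28 0.94 0.02] tilt [-7.0e-04 -1.0e+00 -1.9e-03]
```

Call:
step_arm(
  slide=[
    [0.1,0,0],
    [0.1,0,0],
    [0.1,0,0],
    [0.1,0,0],
  ],
  twist=[0,0,0,0],
  claw=[1,1,1,1],
)

```text
clock: 10.85
ee_pos: [0.441, -0.0791, 0.0411]
tool_rot: [[-0.125, -0.002, 0.992], [-0.992, 0.002, -0.125], [-0.001, -1.0, -0.002]]
wrist_force: [-4.0, 7.4, -4.2]
grip_width: 0.285
```

```bash
python3 s.py; python3 -c "
from h import *
im=eyes.grab_frame('scene'); save(cv2.resize(im[170:260,190:310],(800,600),interpolation=cv2.INTER_CUBIC),'sc3.png')
a=eyes.grab_frame('top');np.save('t3.npy',a); a=eyes.grab_frame('wrist');np.save('w3.npy',a);save(a,'w3.png')"
```

```text
t 10.85 plate xy mm [[-91.8 -42.7]] z 41.1 yaw rel 0.12 F plate [-4.9, 6.9, -4.2] tau [1.73 0.95 0.15] tilt [-0.0014 -1.     -0.0023]
```

View pics/sc3.png

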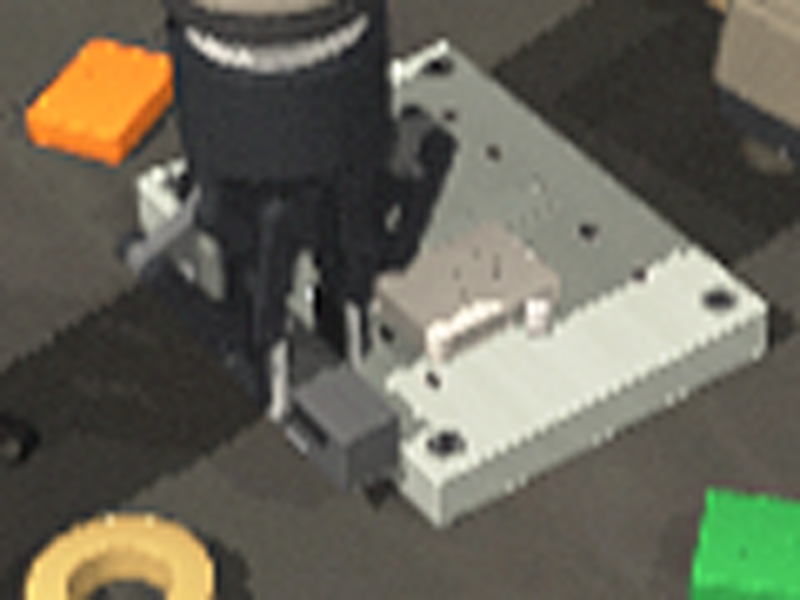

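The block's long side now touches the pin at crop (540,315), and the force along the slide has risen to 7 N. I'll press a little more and hold.

Call:
step_arm(
  slide=[
    [0.05,0,0.05],
    [0.1,0,0.1],
    [0.1,0,0.1],
    [0.1,0,0.1],
    [0.1,0,0.1],
    [0.1,0,0.1],
    [0.1,0,0.1],
    [0.1,0,0.1],
    [0.1,0,0.1],
    [0.1,0,0.1],
  ],
  twist=[0,0,0,0,0,0,0,0,0,0],
  claw=[1,1,1,1,1,1,1,1,1,1],
)

```text
clock: 12.0
ee_pos: [0.441, -0.0792, 0.041]
tool_rot: [[-0.124, -0.004, 0.992], [-0.992, 0.003, -0.124], [-0.003, -1.0, -0.004]]
wrist_force: [-5.8, 10.5, 0.5]
grip_width: 0.284
```

```bash
python3 s.py; python3 -c "
from h import *; import pickle
pickle.dump(manip.get_state(),open('w4.pkl','wb'));a=eyes.grab_frame('wrist');np.save('w4.npy',a);save(cv2.resize(a,(800,600),interpolation=cv2.INTER_CUBIC),'w4.png')"
```

```text
t 12.0 plate xy mm [[-91.7 -42.8]] z 41.0 yaw rel 0.16 F plate [-7.1, 9.7, 0.5] tau [2.41 1.35 0.1 ] tilt [-0.0027 -1.     -0.0043]
```

View pics/w4.png

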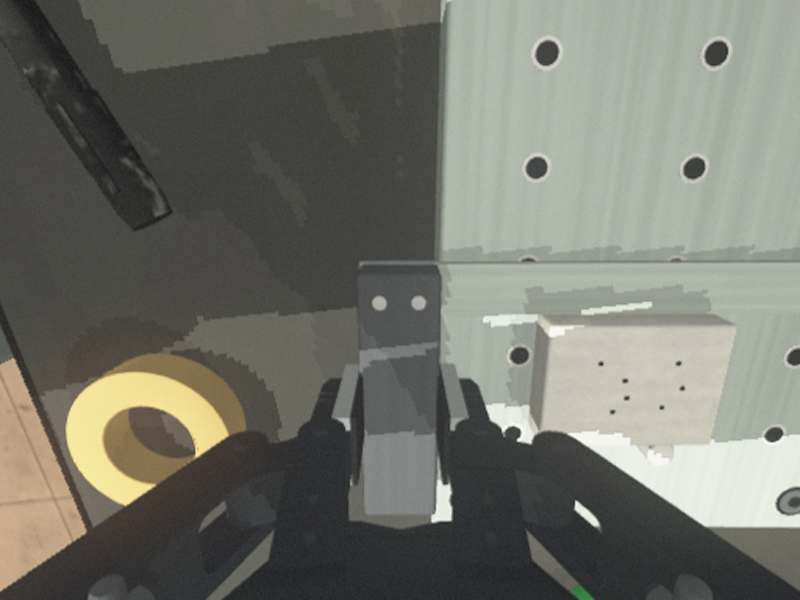

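The wrist view shows the stock flush on the plate edge at col 440, with the blade (rows 262–314) against the block's side at row 314 and the pin at (655,452). I'll check the angles numerically.

```bash
python3 - <<'E'
from h import *; import pickle
a=np.load("w4.npy"); c=cam("wrist",pickle.load(open("w4.pkl","rb"))); g=cv2.GaussianBlur(a.mean(2).astype(np.float32),(3,3),0)
def vline(cols,r0,r1,sgn,z,n):
    d=np.diff(g[r0:r1],axis=0)*sgn; P=[(k,r0+np.argmax(d[:,k])+.5) for k in cols]; out(P,z,n)
def hline(rows,c0,c1,sgn,z,n):
    d=np.diff(g[:,c0:c1],axis=1)*sgn; P=[(c0+np.argmax(d[r])+.5,r) for r in rows]; out(P,z,n)
def out(P,z,n):
    X=pf(ray(c,P,z)); v=cv2.fitLine(X.astype(np.float32),cv2.DIST_HUBER,0,.01,.01).ravel(); ang=np.degrees(np.arctan2(v[1],v[0])); print(n,"angle",round((ang+45)%90-45,2),"pt mm",(v[2:]*1e3).round(1),"med res",np.median(abs((X-v[2:])@[-v[1],v[0]])*1e3).round(2))
hline(range(20,155),270,295,1,.025,"plate front edge")
vline(range(300,500),160,175,-1,.0292,"blade outer edge(dark line)")
vline(range(355,460),203,212,1,.04,"block blade-side top edge")
hline(range(215,268),335,352,1,.04,"block front side")
E
```

```text
plate front edge angle 0.22 pt mm [-78.7  47. ] med res 0.11
blade outer edge(dark line) angle 0.24 pt mm [5.8 4.1] med res 0.0
block blade-side top edge angle -0.04 pt mm [-19.6 -15.5] med res 0.08
block front side angle 1.28 pt mm [-43.9 -36. ] med res 0.16
```

Everything is square within about 0.3°, and the block's blade side is at y = -15.5 mm, so it touches the pin. Now I'll back off along the edge, then lift.

Call:
step_arm(
  slide=[
    [-0.3,0,-0.05],
    [-0.8,0,-0.1],
    [-1.5,-0.1,-0.2],
    [-2.3,-0.3,-0.4],
    [-3.0,-1,-0.6],
    [-3.0,-3,-0.6],
    [-3.0,-6,-0.6],
    [-3.0,-9,-0.6],
    [-3.0,-10,-0.6],
    [-3.0,-10,-0.6],
  ],
  twist=[0,0,0,0,0,0,0,0,0,0],
  claw=[1,1,1,1,1,1,1,1,1,1],
)

```text
clock: 13.05
ee_pos: [0.442, -0.0503, 0.1427]
tool_rot: [[-0.126, 0.005, 0.992], [-0.992, 0.001, -0.126], [-0.002, -1.0, 0.004]]
wrist_force: [-0.5, 0.2, -2.7]
grip_width: 0.281
```

Call:
step_arm(
  slide=[
    [-4,0,-1],
    [-8,0,-1],
    [-12,0,-2],
    [-16,0,-3],
    [-20,0,-4],
    [-24,0,-4],
    [-28,0,-4],
    [-31.3,0,-4.1],
    [-31.3,0,-4.1],
    [-31.3,0,-4.1],
  ],
  twist=[0,2,4,7,10,13,13,13,13,13],
  claw=[1,1,1,1,1,1,1,1,1,1],
)

```text
clock: 14.05
ee_pos: [0.4385, 0.265, 0.1395]
tool_rot: [[-0.345, -0.002, 0.939], [-0.939, -0.002, -0.345], [0.003, -1.0, -0.001]]
wrist_force: [-0.5, -1.0, -4.8]
grip_width: 0.282
```

```bash
python3 - <<'E'
from h import *
st=manip.get_state(); R=np.array(st["tool_rot"]); p=np.array(st["ee_pos"])
print(p.round(4),np.degrees(np.arctan2(R[1,2],R[0,2])),((np.array([.4366,.268,.0257])-p)@R*100).round(2),R[2])
# top check of block
im=eyes.grab_frame("top"); c=cam("top"); save(cv2.resize(im[130:250,90:300],(800,457),interpolation=cv2.INTER_CUBIC),"t5.png"); np.save("t5.npy",im)
E
```

```text
[0.4385 0.265  0.1395] -20.160448300089083 [-0.24 11.38 -0.27] [ 0.00255974 -0.99999606 -0.00115468]
```

View pics/t5.png

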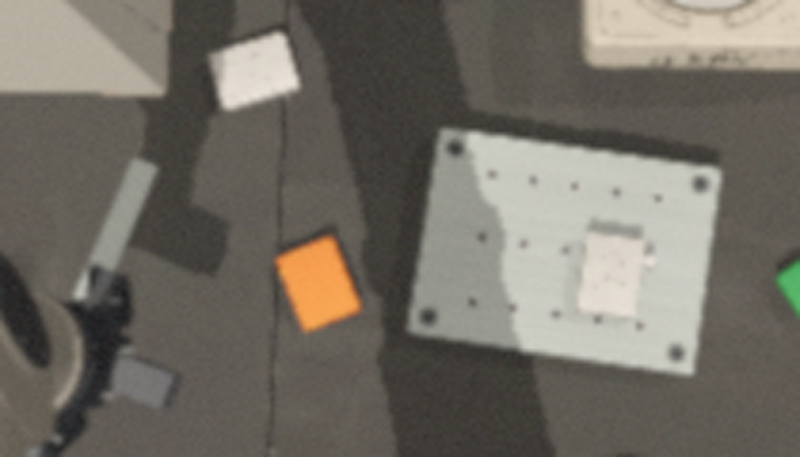

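The block stays square against the pin at crop (648,255). Lowering the square onto its old, free spot.

Call:
step_arm(
  slide=[
    [-0.2,4,-0.3],
    [-0.2,7,-0.3],
    [-0.2,9,-0.3],
    [-0.2,10.2,-0.3],
    [-0.2,10.8,-0.3],
    [-0.2,11.1,-0.3],
    [-0.2,11.1,-0.3],
  ],
  twist=[0,0,0,0,0,0,0],
  claw=[1,1,1,1,1,1,1],
)

```text
clock: 14.8
ee_pos: [0.4379, 0.2676, 0.0307]
tool_rot: [[-0.347, 0.001, 0.938], [-0.938, 0.001, -0.347], [-0.001, -1.0, 0.0]]
wrist_force: [-0.8, 0.5, -4.0]
grip_width: 0.278
```

```bash
python3 s.py; python3 - <<'E'
from h import *
c=cam("top"); s=800/210; P=np.array([(588,230),(646,240),(634,318),(577,305)])/s+[89.7,129.7]
b=pf(ray(c,P,.04)); print((b*1e3).round(1).tolist(),(b.mean(0)*1e3).round(1))
E
```

```text
t 14.8 plate xy mm [[-138.9  300.8]] z 30.7 yaw rel -13.02 F plate [-0.8, 0.4, -4.0] tau [0.01 0.04 0.02] tilt [-7.e-04 -1.e+00  4.e-04]
[[16.1, -15.9], [15.0, -60.8], [-45.1, -60.2], [-41.7, -16.1]] [-13.9 -38.3]
```

Call:
step_arm(
  slide=[
    [0,0.2,0],
    [0,0.4,0],
    [0,0.5,0],
    [0,0.5,0],
    [0,0.5,0],
  ],
  twist=[0,0,0,0,0],
  claw=[1,1,1,1,1],
)

```text
clock: 15.3
ee_pos: [0.4376, 0.2679, 0.0257]
tool_rot: [[-0.347, 0.0, 0.938], [-0.938, 0.001, -0.347], [-0.001, -1.0, 0.0]]
wrist_force: [-1.6, -0.0, 2.7]
grip_width: 0.283
```

```bash
python3 s.py
```

```text
t 15.3 plate xy mm [[-139.2  301. ]] z 25.7 yaw rel -12.98 F plate [-1.5, -0.2, 2.7] tau [-0.06  0.32  0.04] tilt [-7.e-04 -1.e+00  1.e-04]
```

It's on the bench (Fz went from -4 to +2.7 N). Release, then lift straight up.

Call:
step_arm(
  slide=[
    [0,0,0],
    [0,0,0],
    [0,0,0],
    [0,0,0],
    [0,0,0],
    [0,0,0],
    [0,0,0],
  ],
  twist=[0,0,0,0,0,0,0],
  claw=[0.3,0,-0.5,-1,-1,-1,-1],
)

```text
clock: 16.0
ee_pos: [0.4375, 0.2676, 0.0253]
tool_rot: [[-0.347, 0.0, 0.938], [-0.938, 0.0, -0.347], [-0.0, -1.0, -0.0]]
wrist_force: [-0.2, 0.2, 0.2]
grip_width: 0.999
```

Call:
step_arm(
  slide=[
    [0,-1,0],
    [0,-3,0],
    [0,-6,0],
    [0,-10,0],
    [0,-14,0],
    [0,-18,0],
    [0,-18,0],
    [0,-18,0],
    [0,-18,0],
  ],
  twist=[0,0,0,0,0,0,0,0,0],
  claw=[-1,-1,-1,-1,-1,-1,-1,-1,-1],
)

```text
clock: 16.9
ee_pos: [0.4367, 0.2672, 0.2047]
tool_rot: [[-0.347, -0.001, 0.938], [-0.938, -0.001, -0.347], [0.001, -1.0, -0.001]]
wrist_force: [-0.3, -0.4, -0.6]
grip_width: 0.997
```

```bash
python3 s.py; python3 - <<'E'
from h import *
a=eyes.grab_frame("wrist"); s=eyes.grab_frame("scene")
save(np.vstack([cv2.resize(a[60:260,150:512],(724,400)),cv2.resize(s[140:260,130:330],(724,434))])[:, :][:600+234:1],"f0.png")
im=cv2.imread("pics/f0.png"); cv2.imwrite("pics/f1.png",cv2.resize(im,(521,600)))
E
```

```text
t 16.9 plate xy mm [[-140.   300.3]] z 204.7 yaw rel -12.98 F plate [-0.2, -0.5, -0.6] tau [-0.02 -0.   -0.02] tilt [ 1.1e-03 -1.0e+00 -9.0e-04]
```

View pics/f1.png

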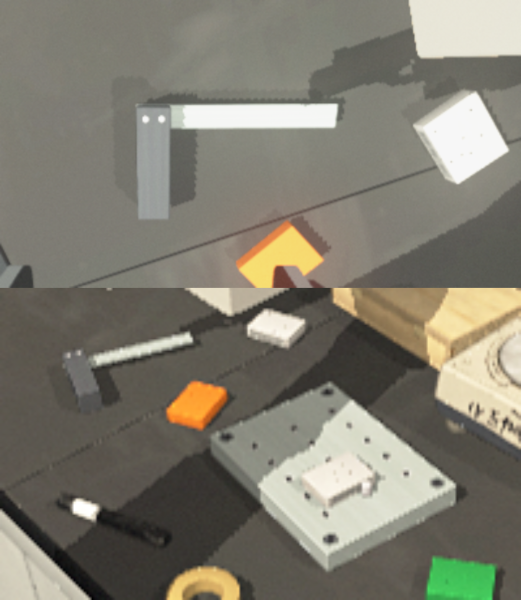

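The square lies flat on the bench (stock at (153,160) in the upper half) and the block sits against the pin at (367,487) in the lower half. Nothing touches the robot, so I'm handing in.

```bash
python3 -c "
from workcell import manip
print(manip.hand_in())"
```

```text
the job is handed in; nothing more can be done
None
```

The block is set square against the pin, the square is back flat on the bench at its old spot clear of the plate, and the job is handed in at about 17 s. No verdict was reported.

- **Pressing:** I gripped the square by its stock, held it against the plate's front edge and slid it along until the blade brought the block up to the pin. I then kept it pressed for over 1 s, at about 7 N on the edge and 10 N along the slide.
- **Flushness under pressure:** In the wrist picture the blade and the plate edge agreed within 0.1°, and the block's blade side was within 0.3° of them. One reading disagreed: the block's short front side, a much shorter line, read about 1.1° off the plate edge.
- **Block after lifting the square:** In the top picture the block's centre is at about x = -14 mm, y = -38 mm in the plate frame (37.5 mm from the plate centre is exact). That camera is good to only about 1–2 mm.
- **End state:** In the last pictures the spare block and the look-alikes look unmoved. The impact device and the rebound meter were outside those pictures; I never went near them. The gripper was open and 0.2 m above the bench, with the wrist force back near zero.

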